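# Copy the sample's length to the spring jaw and hold it open

## Robot

A 6-joint arm with a two-finger parallel gripper is mounted at the origin on the work surface. World frame = base frame: x ahead of the robot, y to its left, z up, the work surface at z = 0. Lengths are in mm, angles in rad, forces in N, time in s.
With the tool pointing down it reaches from about 300 to 750 mm from the base axis. Payload 8.5 kg.
Tool frame: the origin (TCP) lies at the very end of the fingers, on their centre line; the grasp point (between the pads) lies 19 mm behind it; z points along the fingers, y is the line along which they close (so a half turn about z gives the same grasp; the last joint's range is limited). The gripper opens to 85 mm and grips with 20 to 120 N. Pads are 22 mm wide; open, the fingers measure 114 mm over their backs; the gripper's body (76 mm by 85 mm) begins 54 mm behind the grasp point. The pads swing forward as they close: fully open they stand 13 mm farther back than shut.
Start: joints at [-1.345, 0.381, 1.297, -0, 1.464, -0.215], TCP at [234.657, -497.41, 231.322] pointing down, gripper open.
Joint ranges: [-3.11, 3.11], [-0.89, 2.33], [0.22, 2.48], [-1.42, 4.56], [0.17, 2.85], [-2.88, 2.88]. Speed limits (rad/s): [2.39, 2.39, 3.14, 3.14, 3.14, 3.14].

## Interface

Orientations are given as a unit quaternion [x, y, z, w].
In Python, from bench import manip, optics, finder gives the robot as it stands. The module is installed in compiled form; this text tells all that it offers.
- The arm moves only by the tool play_rows, never from a script. Its argument "rows" is a list of rows, each an object of numbers: "jaw": the gripper's target within -1 to 1 (fully open at 1, half-way at 0, shut at -1); "tx", "ty", "tz": the shift along the tool's x, y, z as a fraction of full scale; "roll": the turn about the tool's z as a fraction of full scale. A call has 1 to 20 rows; each row is the pose to reach, as a shift and turn from the pose commanded when the call began, along the tool's axes at that moment; what a row does not reach only later rows make up. Full scale, the value 1, is 250 mm for a shift and pi/2 rad for a turn. A row lasts 1/8 s, in which the tool goes at most 62.5 mm and 10.7 degrees, less where a joint would pass 70% of its speed; a pose out of reach is approached as far as the arm can. A call with a number of a shift or a turn outside -1 to 1 is refused whole. A call with a gripper value outside its range is refused whole. The fingers move at their own pace and stop on an object; the grip force is fixed at half the most. Time passes only in rows, so rows that repeat a pose let the fingers close. It gives the time, the measured TCP pose, the force, the opening and the grip force at its end, in the units of the state.
- manip.get_obs(): the state, without advancing time (a new reading comes with each control period).
- optics.camera(name): name is "side" or "top" or "wrist"; returns a dict with "pixels" (400x640x3 uint8, blue, green, red), "fx", "fy", "cx", "cy" (pixels), "pose" (4x4, takes a point from camera to world coordinates). Camera axes: x right, y up, looking along -z (the intrinsics and any distortion apply to the point x, -y, -z); pixel columns grow to the right and rows downward; lengths in mm; the calibration is good to about 2 mm. A picture is of the moment at which its call begins. There is no depth.
- manip.hand_in(): hands the job in; it is judged then, once.
Trained networks look in a picture, given as the dict that the camera call returned (one of the last four; its "shot" number tells which), for a name from the list of things; names that differ only in an ending like _2 or _b are one class to them, and where a whole thing is asked for, a point or a joint stands for the part that bears it (a point fixed in the world has none). Each returns a list of dicts, best first, with "p" (0 to 1); they miss things now and then, are a little off and sometimes report something else, mostly with a low value. They report only what shows in the picture. A call takes as long as a camera call.
- finder.find_in(thing, picture): "extent" ([left, top, right, bottom] in pixels, round what is visible of it).
- finder.trace(thing, picture): "pixels" (400x640 bool, what is visible of it) and "extent" ([left, top, right, bottom] in pixels, round what is visible of it).
The state is a dict: "time_s": time; "q": joint angles; "dq": joint speeds; "joint_torque": joint torques, N m; "ee_pos": TCP position; "eef_rot": TCP orientation; "wrist_force": force on the tool from outside, world axes, zero at the start; "moment": the same for the moment, N m; "gripper_width": finger opening in mm; "finger_force": force on a finger pad.
Only numpy, scipy, OpenCV 4.12 (cv2) and the standard library are available. Lean on these libraries where they do the work, as an engineer would, in place of code of your own. Each camera call takes 0.05 s, during which the arm holds its last target. There are 200 camera calls.

## Task

On the clamping jig, slide the gauge in the middle along its track until its cross bar is level with the free end of the brass sample tube. Then take the spring-loaded jaw, the one with the upright wooden grip, and pull it open, away from the rear block, until its pointer is level with the gauge's cross bar, so that the jaw stands open by the sample's length, and finish while still holding it there against its spring: do not let go at the end. Leave the gauge set, and leave the other things on the bench where they are.

Things in the scene. Friction and masses are not known exactly. Their poses are not given: they have to be found in the camera images.
- jig: Fixed clamping jig: dark steel base plate 280 x 240 x 16 mm, x -150..130, y -130..110 mm from this origin on the bench. x points from the open front (robot's side) to the steel rear block (x 90..130 mm, 45 mm high); both slides run along x. Lanes: sample tube y = +72 mm (holder x 50..130, 45 mm high, screw to 57 mm), gauge y = 0, spring jaw y = -85 mm. Yawed up to 0.3 rad.
- sample_tube: Fixed brass tube, 16 mm in diameter, lying along the jig's x, its axis 28 mm above the bench, clamped in its holder; it sticks out to the front (jig -x) by 30 to 70 mm, a different length each start. Origin at the centre of its free end; x axis along the tube into the holder (parallel to the jig's x).
- gauge (a joint): Gauge position in m: distance of its cross bar in front of the holder's face (bar at jig x = 0.05 minus this value); level with the tube's end when it equals the length sticking out. Grows to the front, range 0..0.12. Stays where it is left (2 N friction). Starts at 0.09 to 0.115.
- gauge_bar (a point): Point on the top of the gauge's straight cross bar, mid-width in x, over the track's middle line (jig y = 0), 44.5 mm above the bench. The steel bar is 4 mm wide in x and reaches from jig y = -36 to +58 mm, ending beside the tube and beside the jaw's pointer.
- gauge_grip (a point): Centre of the top of the gauge's black grip, 76.5 mm above the bench, straight above the cross bar. The grip is 16 mm (jig x) x 24 mm (jig y), its vertical sides reach 36 mm down from here, below that is the gauge's 30 x 26 mm foot.
- jaw_slide (a joint): Opening of the spring jaw in m: 0 shut against the rear block, grows as it is pulled along the jig's -x (towards the robot's side); range 0..0.095. A spring pulls it shut: 4 N at 0, rising 0.8 N per 10 mm. Its pointer is level with the gauge's bar when both joint values are equal.
- jaw: The sliding spring jaw: a steel block 50 x 44 mm with a pointer on its left side and an upright wooden grip on top. Origin on the bench straight below the middle of the grip, x along the jig's x.
- jaw_pointer (a point): Point on the top of the jaw's pointer, mid-width in x: a 4 mm wide steel bar on the jaw that reaches from jig y = -73 to -40 mm towards the gauge's bar; 44.5 mm above the bench.
- jaw_grip (a point): Upright wooden grip of the jaw, 18 mm (jig x) x 30 mm (jig y) x 34 mm high. Point at the centre of its top, 84 mm above the bench, at the same jig x as the pointer's middle, jig y = -85 mm. Below it is the jaw's 50 x 44 mm steel block, top 44 mm above the bench.
- collar: loose brass ring, 28 mm across, 10 mm high, lying on the jig's base plate; origin under its centre
- key_cup: loose brass key cup (disc), 30 mm across, 8 mm high, lying on the jig's base plate; origin under its centre
- pin_pot: loose white ceramic bowl, 72 mm across, 36 mm high, standing right of the jig (-y of the jig); origin under its centre
- screwdriver: loose screwdriver lying on the bench right of the jig
- mallet: loose hammer lying on the bench left of the jig (+y of the jig)
- oil_jar: loose amber glass jar, 48 mm across, 75 mm high, left of the jig near its rear end; origin under its centre
- wood_block: loose dark wooden block 70 x 45 x 30 mm, behind the jig; origin under its centre

How it is judged:
By the outcome, as a careful person would: the job done as asked, in the order asked, and still so for the second after the job is handed in, while the arm keeps its last pose, push and grip.
It also fails if it takes over 42 s, if anything falls off the work surface, if the arm or the gripper's body presses on something with over 40 N, if the wrist force passes 120 N, or if a joint passes its speed limit or range.

## Working session

There is one attempt and no reset: what is moved stays moved. The work goes in short steps, Python scripts to look and compute and a tool call to move; the robot and the scene stay as the last step left them, time stands still between calls to the robot, and variables do not carry over. Pictures are saved under pics/ and viewed, at most 10 in all, crops included, and the job is handed in when it is done.

Besides the shell and the picture viewer there is one more tool, called by a JSON object that holds its "op" and its "data". play_rows: Moves the arm, as the interface text tells. Its arguments: {"type":"object","properties":{"rows":{"type":"array"}},"required":["rows"]}

```bash
mkdir -p pics
cat > h.py <<'E'
import numpy as np, cv2
from bench import manip, optics, finder
def ray(c,u,v):
    P=np.array(c["pose"]); d=np.array([(u-c["cx"])/c["fx"],-(v-c["cy"])/c["fy"],-1.]); return P[:3,3],P[:3,:3]@d
def at(c,u,v,z):
    o,d=ray(c,u,v); return o+d*(z-o[2])/d[2]
def proj(c,p):
    P=np.array(c["pose"]); q=P[:3,:3].T@(np.array(p)-P[:3,3]); return c["cx"]+c["fx"]*q[0]/-q[2], c["cy"]-c["fy"]*q[1]/-q[2]
E
python3 - <<'E'
from h import *
o=manip.get_obs(); print({k:np.round(v,3) for k,v in o.items()})
for n in ["top","side"]:
    c=optics.camera(n); cv2.imwrite(f"pics/{n}0.png",c["pixels"]); print(n,{k:(np.round(v,3).tolist()) for k,v in c.items() if k not in("pixels","shot")}, c.keys())
    for t in ["jig","gauge_grip","jaw_grip","gauge_bar","jaw_pointer","sample_tube","jaw"]:
        try: print(t,[(np.round(r["extent"]),round(r["p"],2)) for r in finder.find_in(t,c)[:2]])
        except Exception as e: print(t,e)
E
```

```text
{'time_s': np.float64(0.0), 'q': array([-1.345,  0.381,  1.298,  0.   ,  1.464, -0.215]), 'dq': array([-0.001,  0.001, -0.001,  0.002,  0.001,  0.001]), 'joint_torque': array([-0.0000e+00, -4.4846e+01, -2.3128e+01, -0.0000e+00,  5.0000e-03,
        0.0000e+00]), 'ee_pos': array([ 234.603, -497.13 ,  230.73 ]), 'eef_rot': array([ 0.976,  0.219,  0.   , -0.001]), 'wrist_force': array([-0.387, -0.177,  0.18 ]), 'moment': array([0.035, 0.008, 0.052]), 'finger_force': np.float64(0.0), 'gripper_width': np.float64(85.548)}
top {'fx': 459.941, 'fy': 459.941, 'cx': 316.665, 'cy': 203.581, 'pose': [[0.03, 0.993, -0.117, 527.299], [-0.999, 0.029, -0.014, -7.822], [-0.011, 0.117, 0.993, 923.473], [0.0, 0.0, 0.0, 1.0]]} dict_keys(['pixels', 'fx', 'fy', 'cx', 'cy', 'pose', 'shot'])
jig [(array([278., 125., 418., 312.]), 0.67), (array([374., 183., 406., 213.]), 0.54)]
gauge_grip [(array([312., 240., 364., 259.]), 0.51)]
jaw_grip [(array([375., 182., 405., 216.]), 0.65), (array([440., 225., 456., 328.]), 0.39)]
gauge_bar [(array([312., 240., 361., 256.]), 0.39)]
jaw_pointer [(array([370., 179., 406., 211.]), 0.91)]
sample_tube [(array([304., 192., 314., 210.]), 0.63)]
jaw [(array([382., 176., 404., 213.]), 0.96), (array([280., 124., 418., 311.]), 0.18)]
side {'fx': 483.713, 'fy': 483.713, 'cx': 317.482, 'cy': 200.713, 'pose': [[-0.871, 0.321, -0.371, 279.239], [-0.491, -0.566, 0.662, 613.735], [0.003, 0.759, 0.651, 655.671], [0.0, 0.0, 0.0, 1.0]]} dict_keys(['pixels', 'fx', 'fy', 'cx', 'cy', 'pose', 'shot'])
jig []
gauge_grip [(array([349., 185., 373., 219.]), 0.68)]
jaw_grip [(array([322., 144., 351., 179.]), 0.88)]
gauge_bar [(array([346., 187., 372., 218.]), 0.65)]
jaw_pointer [(array([324., 146., 354., 179.]), 0.97), (array([398., 203., 415., 217.]), 0.72)]
sample_tube []
jaw [(array([326., 144., 352., 179.]), 0.93)]
```

Run:
```python
import cv2
a=cv2.imread("pics/top0.png")[100:340,240:500]; cv2.imwrite("pics/topc.png",cv2.resize(a,(650,600),interpolation=cv2.INTER_CUBIC))
```

```text
(no output)
```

View pics/topc.png

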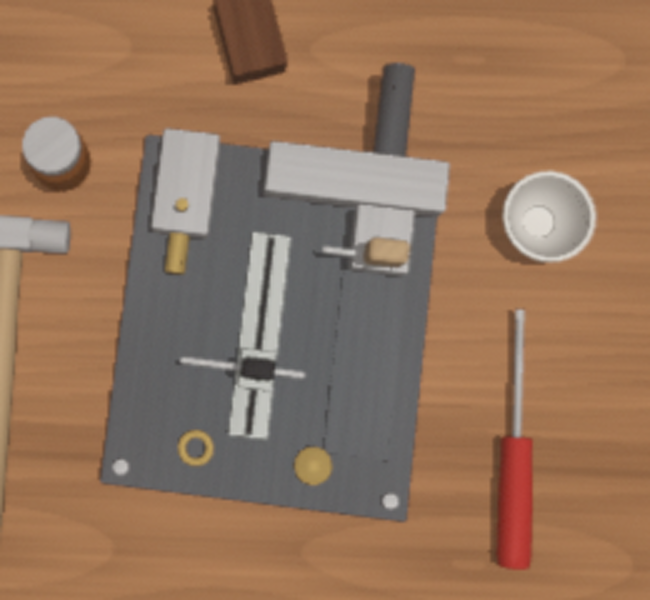

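View pics/side0.png

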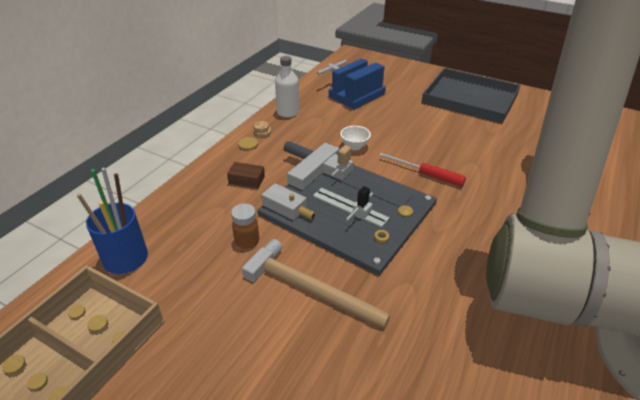

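The top view shows the jig yawed slightly. In the crop, the tube end is near (176,272), the gauge bar runs from (181,361) to (304,375), and the pointer tip is at (318,250). The side view agrees with this.

```bash
cat > fit.py <<'E'
from h import *
from scipy.optimize import least_squares
c=optics.camera("top")
# params X,Y,yaw,L,g,j ; obs: crop px, jig point fn
obs=[((103,484),lambda L,g,j:(-150,110,16)),((407,520),lambda L,g,j:(-150,-130,16)),((145,137),lambda L,g,j:(130,110,16)),
((181,361),lambda L,g,j:(50-g,58,44.5)),((304,375),lambda L,g,j:(50-g,-36,44.5)),((318,250),lambda L,g,j:(50-j-0,-40,44.5)),
((258,368),lambda L,g,j:(50-g,0,76.5)),((388,247),lambda L,g,j:(50-j,-85,84)),((176,270),lambda L,g,j:(50-L,72,28))]
def w(p,q): 
    s,k=np.sin(p[2]),np.cos(p[2]); return (p[0]+k*q[0]-s*q[1],p[1]+s*q[0]+k*q[1],q[2])
def f(p): return np.concatenate([np.array(proj(c,w(p,fn(*p[3:]))))-(np.array(px)/2.5+[240,100]) for px,fn in obs])
r=least_squares(f,[500,0,-.1,50,100,0],x_scale=[10,10,.1,10,10,10],loss="soft_l1")
print(np.round(r.x,3)); print(np.round(r.fun.reshape(-1,2),1))
for n,q in dict(grip=(50-r.x[4],0,76.5),jaw=(50-r.x[5],-85,84)).items(): print(n,np.round(w(r.x,q),1))
E
python3 fit.py
```

```text
[ 5.95599e+02 -5.13800e+01 -8.20000e-02  2.77830e+01  9.82360e+01
  6.29000e-01]
[[-1.   0.4]
 [ 0.7  0.2]
 [-0.9 -1.2]
 [ 0.  -0. ]
 [-0.  -0.1]
 [ 1.6 -0.5]
 [ 0.3  0.2]
 [ 0.2  0.6]
 [-0.8 -0.1]]
grip [547.5 -47.4  76.5]
jaw [ 637.8 -140.1   84. ]
```

{"op": "play_rows", "data": {"rows": [{"tx": 0.25, "ty": -0.14, "tz": 0, "roll": -0.11, "jaw": 1}, {"tx": 0.5, "ty": -0.28, "tz": 0, "roll": -0.22, "jaw": 1}, {"tx": 0.75, "ty": -0.42, "tz": 0, "roll": -0.33, "jaw": 1}, {"tx": 0.95, "ty": -0.545, "tz": 0, "roll": -0.44, "jaw": 1}, {"tx": 0.95, "ty": -0.545, "tz": 0, "roll": -0.55, "jaw": 1}, {"tx": 0.95, "ty": -0.545, "tz": 0, "roll": -0.667, "jaw": 1}, {"tx": 0.95, "ty": -0.545, "tz": 0, "roll": -0.667, "jaw": 1}, {"tx": 0.95, "ty": -0.545, "tz": 0, "roll": -0.667, "jaw": 1}]}}

```text
time_s: 1.85
ee_pos: [391.2, -273.1, 231.3]
eef_rot: [0.737, 0.676, -0.0, 0.0]
wrist_force: [0.0, -0.9, 0.1]
gripper_width: 85.4
finger_force: 0.0
```

```bash
cat >> h.py <<'E'
from scipy.spatial.transform import Rotation as Ro
def togo(p):
    o=manip.get_obs(); R=Ro.from_quat(o["eef_rot"]).as_matrix(); d=R.T@(np.array(p)-o["ee_pos"])
    print("t",o["time_s"],"pos",np.round(o["ee_pos"],1),"yawx",round(float(np.arctan2(R[1,0],R[0,0])),4),"zaxis",np.round(R[:,2],3),"tool mm",np.round(d,1),"frac",np.round(d/250,4),"F",np.round(o["wrist_force"],1),"w",o["gripper_width"],"ff",o["finger_force"])
E
python3 -c "
from h import *
togo((547.5,-47.4,190))"
```

```text
t 1.85 pos [ 391.2 -273.1  231.3] yawx 1.4845 zaxis [-0. -0. -1.] tool mm [238.4 136.3  41.3] frac [0.9534 0.5451 0.1653] F [ 0.  -0.9  0.1] w 85.35148101147449 ff 0.0
```

{"op": "play_rows", "data": {"rows": [{"tx": 0.25, "ty": 0.14, "tz": 0.0, "jaw": 1}, {"tx": 0.5, "ty": 0.28, "tz": 0, "jaw": 1}, {"tx": 0.75, "ty": 0.42, "tz": 0, "jaw": 1}, {"tx": 0.953, "ty": 0.545, "tz": 0.0, "jaw": 1}, {"tx": 0.953, "ty": 0.545, "tz": 0.0, "jaw": 1}, {"tx": 0.953, "ty": 0.545, "tz": 0.0, "jaw": 1}]}}

```text
invalid input
```

Run:
```python
from h import *
togo((547.5,-47.4,190))
c=optics.camera("wrist"); cv2.imwrite("pics/w1.png",c["pixels"]); print(c["fx"],c["cx"],c["cy"],np.round(c["pose"],3))
```

```text
t 1.85 pos [ 391.2 -273.1  231.3] yawx 1.4845 zaxis [-0. -0. -1.] tool mm [238.4 136.3  41.3] frac [0.9534 0.5451 0.1653] F [ 0.  -0.9  0.1] w 85.35148101147449 ff 0.0
297.45861982486565 322.21034038118535 195.8353691207979 [[ 9.96000e-01  8.10000e-02  2.80000e-02  3.99099e+02]
 [-8.60000e-02  9.42000e-01  3.24000e-01 -1.90255e+02]
 [ 0.00000e+00 -3.26000e-01  9.45000e-01  3.74083e+02]
 [ 0.00000e+00  0.00000e+00  0.00000e+00  1.00000e+00]]
```

View pics/w1.png

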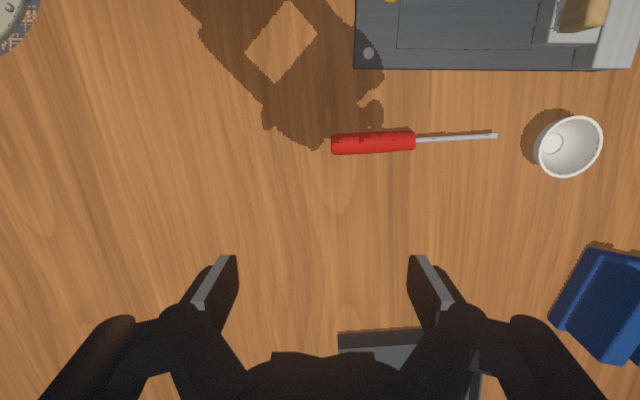

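The move was refused because it lacked "roll". The view shows the camera looking along the tool's x (towards the jig's left), so I'll look from a spot right of the gauge.

{"op": "play_rows", "data": {"rows": [{"tx": 0.23, "ty": 0.25, "tz": 0, "roll": 0, "jaw": 1}, {"tx": 0.46, "ty": 0.45, "tz": 0, "roll": 0, "jaw": 1}, {"tx": 0.7, "ty": 0.65, "tz": 0, "roll": 0, "jaw": 1}, {"tx": 0.75, "ty": 0.7, "tz": 0, "roll": 0, "jaw": 1}, {"tx": 0.75, "ty": 0.7, "tz": 0, "roll": 0, "jaw": 1}, {"tx": 0.75, "ty": 0.7, "tz": 0, "roll": 0, "jaw": 1}]}}

```text
time_s: 2.65
ee_pos: [581.0, -100.6, 231.0]
eef_rot: [0.736, 0.677, -0.0, -0.0]
wrist_force: [0.5, 0.2, 0.6]
gripper_width: 85.6
finger_force: 0.0
```

Run:
```python
from h import *
togo((547.5,-47.4,190))
c=optics.camera("wrist"); cv2.imwrite("pics/w2.png",c["pixels"]); print(np.round(c["pose"],3).tolist())
for t in ["gauge_grip","jaw_grip","sample_tube"]:
    print(t,[(np.round(r["extent"],1),round(r["p"],2)) for r in finder.find_in(t,c)[:2]])
```

```text
t 2.65 pos [ 581.  -100.6  231. ] yawx 1.4876 zaxis [-0.001 -0.    -1.   ] tool mm [ 50.2 -37.7  41. ] frac [ 0.201 -0.151  0.164] F [0.5 0.2 0.6] w 85.63194658119511 ff 0.0
[[0.997, 0.078, 0.028, 588.742], [-0.083, 0.942, 0.325, -17.743], [-0.001, -0.326, 0.945, 373.734], [0.0, 0.0, 0.0, 1.0]]
gauge_grip [(array([279.7,  68.3, 300. , 152.5]), 0.55)]
jaw_grip [(array([364. , 159.8, 407.5, 224.7]), 0.71), (array([238. , 267.5, 349.5, 286.2]), 0.3)]
sample_tube [(array([352.4,  47.2, 385.1,  61.7]), 0.7)]
```

View pics/w2.png

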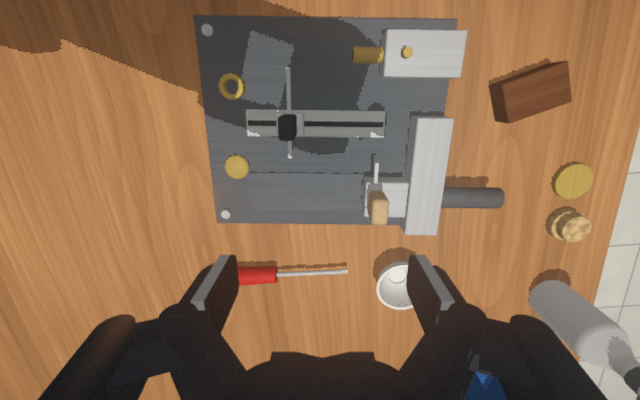

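This shows the tube end at about (353,55), the gauge bar from (288,68) to (290,158), and the pointer at (376,163–180). Next I'll get the world points.

```bash
cat >> h.py <<'E'
def cam_off():  # offline w2 camera
    return dict(fx=297.4586,fy=297.4586,cx=322.21,cy=195.835,pose=[[0.997,0.078,0.028,588.742],[-0.083,0.942,0.325,-17.743],[-0.001,-0.326,0.945,373.734],[0,0,0,1]])
E
python3 - <<'E'
from h import *
c=cam_off()
a=at(c,288.7,68,44.5);b=at(c,290.3,157.5,44.5);t=at(c,353,55,28);p=at(c,376,165,44.5);g=at(c,287.5,127,76.5);j=at(c,380,203,84)
corn=[at(c,195,16,16),at(c,217,224,16),at(c,457,18,16)]
for n,v in zip("bar_l bar_r tube ptr ggrip jgrip FL FR RL".split(),[a,b,t,p,g,j]+corn): print(n,np.round(v,1))
print("baryaw",np.arctan2(b[0]-a[0],-(b[1]-a[1])), "len",np.linalg.norm(a-b))
k,s=np.cos(-.083),np.sin(-.083); print("x along jig:",[round(float(v[0]*k+v[1]*s),1) for v in (a,b,t,p,g,j)],"y",[round(float(-v[0]*s+v[1]*k),1) for v in (a,b,t,p,g,j)])
E
```

```text
bar_l [556.3   9.3  44.5]
bar_r [547.1 -82.7  44.5]
tube [624.   17.6  28. ]
ptr [642.7 -99.2  44.5]
ggrip [552.  -46.1  76.5]
jgrip [ 639.4 -130.2   84. ]
FL [461.1  70.   16. ]
FR [ 436.8 -168.4   16. ]
RL [736.3  45.2  16. ]
baryaw -0.10031017086797783 len 92.47753227443862
x along jig: [553.6, 552.0, 620.4, 648.7, 553.9, 648.0] y [55.4, -37.1, 69.3, -45.6, -0.2, -76.7]
```

{"op": "play_rows", "data": {"rows": [{"tx": 0.205, "ty": -0.142, "tz": 0, "roll": 0, "jaw": 1}, {"tx": 0.205, "ty": -0.142, "tz": 0.2, "roll": 0, "jaw": 1}, {"tx": 0.205, "ty": -0.142, "tz": 0.4, "roll": 0, "jaw": 1}, {"tx": 0.205, "ty": -0.142, "tz": 0.55, "roll": 0, "jaw": 1}, {"tx": 0.205, "ty": -0.142, "tz": 0.65, "roll": 0, "jaw": 1}, {"tx": 0.205, "ty": -0.142, "tz": 0.736, "roll": 0, "jaw": 1}, {"tx": 0.205, "ty": -0.142, "tz": 0.736, "roll": 0, "jaw": 0.2}, {"tx": 0.205, "ty": -0.142, "tz": 0.736, "roll": 0, "jaw": -0.3}, {"tx": 0.205, "ty": -0.142, "tz": 0.736, "roll": 0, "jaw": -1}, {"tx": 0.205, "ty": -0.142, "tz": 0.736, "roll": 0, "jaw": -1}, {"tx": 0.205, "ty": -0.142, "tz": 0.736, "roll": 0, "jaw": -1}, {"tx": 0.205, "ty": -0.142, "tz": 0.736, "roll": 0, "jaw": -1}]}}

```text
time_s: 4.35
ee_pos: [550.3, -46.5, 48.2]
eef_rot: [0.736, 0.677, 0.0, 0.001]
wrist_force: [-1.7, -1.4, 6.3]
gripper_width: 15.0
finger_force: 58.5
```

Run:
```python
from h import *
togo((550,-46.5,47))
c=optics.camera("wrist"); cv2.imwrite("pics/w3.png",c["pixels"]); print(np.round(c["pose"],4).tolist())
for t in ["gauge_grip","sample_tube"]:
    print(t,[(np.round(r["extent"],1),round(r["p"],2)) for r in finder.find_in(t,c)[:2]])
```

```text
t 4.35 pos [550.3 -46.5  48.2] yawx 1.4878 zaxis [ 0.001 -0.    -1.   ] tool mm [-0.  -0.3  1.2] frac [-0.0001 -0.001   0.0049] F [-1.7 -1.4  6.3] w 14.9981022329903 ff 58.545026779174805
[[0.9966, 0.0785, 0.0257, 557.6952], [-0.0826, 0.9421, 0.3249, 36.4155], [0.0013, -0.3259, 0.9454, 190.9694], [0.0, 0.0, 0.0, 1.0]]
gauge_grip [(array([298.2, 148.6, 347.8, 305. ]), 0.64)]
sample_tube [(array([442.6, 103.7, 517.9, 131. ]), 0.93)]
```

View pics/w3.png

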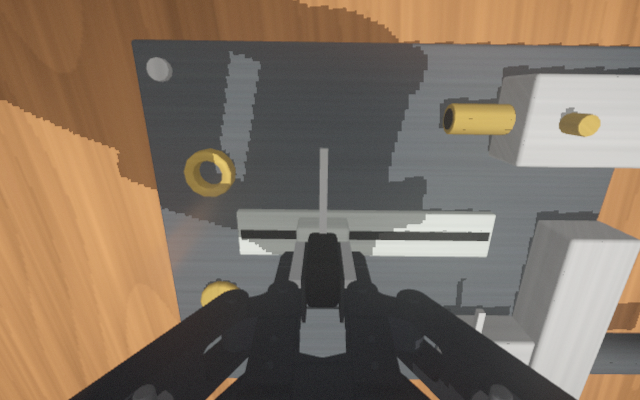

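The gauge is gripped (15 mm wide, 58 N). The bar is at column 323.5 and the tube's end face is centred near (449,119).

Run:
```python
from h import *
c=dict(cam_off(),pose=[[0.9966,0.0785,0.0257,557.6952],[-0.0826,0.9421,0.3249,36.4155],[0.0013,-0.3259,0.9454,190.9694],[0,0,0,1]])
k,s=np.cos(-.083),np.sin(-.083)
R=lambda v:np.round([v[0]*k+v[1]*s,-v[0]*s+v[1]*k,v[2]],1)
for u,v,z in [(323.5,155,44.5),(323.5,190,44.5),(449,119,28),(444.5,119,20),(512,119,36)]: print(R(at(c,u,v,z)))
```

```text
[553.6  53.5  44.5]
[553.6  35.2  44.5]
[620.5  69.6  28. ]
[621.3  69.   20. ]
[649.1  70.2  36. ]
```

{"op": "play_rows", "data": {"rows": [{"tx": 0, "ty": 0.07, "tz": 0, "roll": 0, "jaw": -1}, {"tx": 0, "ty": 0.15, "tz": 0, "roll": 0, "jaw": -1}, {"tx": 0, "ty": 0.22, "tz": 0, "roll": 0, "jaw": -1}, {"tx": 0, "ty": 0.266, "tz": 0, "roll": 0, "jaw": -1}, {"tx": 0, "ty": 0.266, "tz": 0, "roll": 0, "jaw": -1}, {"tx": 0, "ty": 0.266, "tz": 0, "roll": 0, "jaw": -1}]}}

```text
time_s: 5.25
ee_pos: [617.0, -52.8, 48.3]
eef_rot: [0.736, 0.677, 0.0, 0.002]
wrist_force: [1.3, -5.4, 4.5]
gripper_width: 14.8
finger_force: 58.8
```

Run:
```python
from h import *
togo((550,-46.5,47))
c=optics.camera("wrist"); cv2.imwrite("pics/w4.png",cv2.resize(c["pixels"][80:220,260:440],None,fx=4,fy=4,interpolation=cv2.INTER_CUBIC)); print(np.round(c["pose"],4).tolist())
```

```text
t 5.25 pos [617.  -52.8  48.3] yawx 1.4877 zaxis [ 0.003 -0.002 -1.   ] tool mm [  0.8 -67.3   1.1] frac [ 0.003  -0.2692  0.0043] F [ 1.3 -5.4  4.5] w 14.829060549144058 ff 58.80637764930725
[[0.9966, 0.079, 0.0243, 624.256], [-0.0826, 0.9417, 0.3262, 30.312], [0.0029, -0.3271, 0.945, 190.8899], [0.0, 0.0, 0.0, 1.0]]
```

View pics/w4.png

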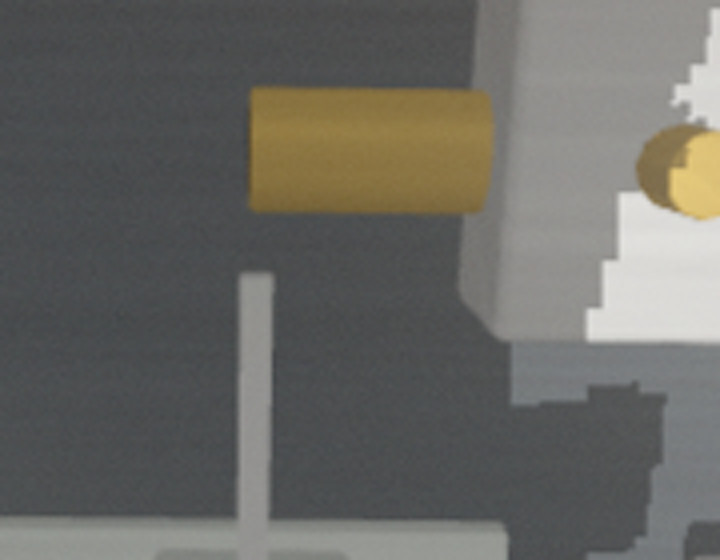

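The bar (crop columns 239–273, centre 256) now stands nearly level with the tube end (column 250).

Run:
```python
from h import *
c=dict(cam_off(),pose=[[0.9966,0.079,0.0243,624.256],[-0.0826,0.9417,0.3262,30.312],[0.0029,-0.3271,0.945,190.8899],[0,0,0,1]])
k,s=np.cos(-.083),np.sin(-.083)
R=lambda v:np.round([v[0]*k+v[1]*s,-v[0]*s+v[1]*k,v[2]],2)
for u,v,z in [(324.0,152,44.5),(324,190,44.5),(322.3,117.5,20),(322.5,117.5,28),(323,117.5,36)]: print(R(at(c,u,v,z)))
```

```text
[620.91  54.28  44.5 ]
[620.96  34.49  44.5 ]
[620.14  69.    20.  ]
[620.22  69.6   28.  ]
[620.44  70.21  36.  ]
```

{"op": "play_rows", "data": {"rows": [{"tx": 0, "ty": -0.0024, "tz": 0, "roll": 0, "jaw": -1}, {"tx": 0, "ty": -0.0024, "tz": 0, "roll": 0, "jaw": -1}, {"tx": 0, "ty": -0.0024, "tz": 0, "roll": 0, "jaw": -1}, {"tx": 0, "ty": -0.0024, "tz": 0, "roll": 0, "jaw": 0.3}, {"tx": 0, "ty": -0.0024, "tz": 0, "roll": 0, "jaw": 0.3}, {"tx": 0, "ty": -0.0024, "tz": 0, "roll": 0, "jaw": 0.3}, {"tx": 0, "ty": -0.0024, "tz": 0, "roll": 0, "jaw": 0.3}]}}

```text
time_s: 6.18
ee_pos: [615.6, -51.6, 47.2]
eef_rot: [0.736, 0.678, -0.0, -0.0]
wrist_force: [0.7, 0.8, 0.1]
gripper_width: 55.8
finger_force: 0.0
```

Run:
```python
from h import *
togo((639.6,-135.5,58))
c=optics.camera("wrist"); cv2.imwrite("pics/w5.png",cv2.resize(c["pixels"][80:220,260:440],None,fx=4,fy=4,interpolation=cv2.INTER_CUBIC)); print(np.round(c["pose"],4).tolist())
g=cv2.cvtColor(c["pixels"],cv2.COLOR_BGR2GRAY).astype(int)
print(g[160,314:334],g[117,314:334])
```

```text
t 6.175 pos [615.6 -51.6  47.2] yawx 1.4887 zaxis [-0.  0. -1.] tool mm [-81.6  30.8 -10.8] frac [-0.3266  0.1233 -0.0432] F [0.7 0.8 0.1] w 55.84016398593567 ff 0.0
[[0.9967, 0.0772, 0.0269, 623.1393], [-0.0817, 0.9424, 0.3244, 31.25], [-0.0003, -0.3255, 0.9455, 189.988], [0.0, 0.0, 0.0, 1.0]]
[ 75  75  75  74  75  75  82 115 145 145 146 145 147 146 146 130  77  75
  78  73] [ 76  75  75  77  74  78  76  76  76  75  68  77 115 124 122 122 123 122
 122 121]
```

```bash
python3 - <<'E'
from h import *
c=dict(cam_off(),pose=[[0.9967,0.0772,0.0269,623.1393],[-0.0817,0.9424,0.3244,31.25],[-0.0003,-0.3255,0.9455,189.988],[0,0,0,1]])
k,s=np.cos(-.083),np.sin(-.083)
R=lambda v:np.round([v[0]*k+v[1]*s,-v[0]*s+v[1]*k,v[2]],2)
for u,v,z in [(325.05,160,44.5),(325.67,117,36),(323.5,117,20)]: print(R(at(c,u,v,z)))
print(R(np.array(c["pose"])[:3,3]))
# jaw grip: tube y->jaw lane
gy=69.6-72; w=lambda x,y:(x*k-y*s,x*s+y*k)
print("gauge grip y",gy,"jaw world",w(648.3,gy-85))
E
python3 -c "
import sys;sys.path.insert(0,'.')
from h import *
togo((639,-140,58))"
```

```text
[619.81  51.54  44.5 ]
[620.11  71.63  36.  ]
[619.08  70.46  20.  ]
[618.4   82.8  189.99]
gauge grip y -2.4000000000000057 jaw world (np.float64(638.822338485719), np.float64(-140.84626317953047))
t 6.225 pos [615.6 -51.7  47.2] yawx 1.4887 zaxis [-0.  0. -1.] tool mm [-86.1  30.6 -10.8] frac [-0.3445  0.1224 -0.0431] F [ 0.1 -0.3 -0.2] w 55.726453338227785 ff 0.0
```

View pics/w5.png

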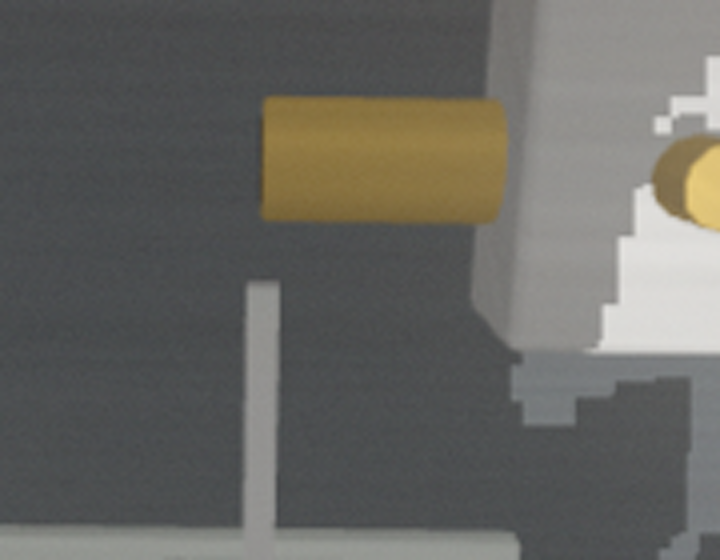

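The bar and tube end are level within about 0.3 mm and the gauge is released. Next I go to the jaw's grip.

{"op": "play_rows", "data": {"rows": [{"tx": 0, "ty": 0, "tz": -0.1, "roll": 0, "jaw": 0.5}, {"tx": 0, "ty": 0, "tz": -0.22, "roll": 0, "jaw": 0.8}, {"tx": 0, "ty": 0, "tz": -0.24, "roll": 0, "jaw": 0.8}, {"tx": -0.2, "ty": 0.08, "tz": -0.24, "roll": 0, "jaw": 0.8}, {"tx": -0.346, "ty": 0.123, "tz": -0.24, "roll": 0, "jaw": 0.8}, {"tx": -0.346, "ty": 0.123, "tz": -0.24, "roll": 0, "jaw": 0.8}, {"tx": -0.346, "ty": 0.123, "tz": -0.15, "roll": 0, "jaw": 0.8}, {"tx": -0.346, "ty": 0.123, "tz": -0.08, "roll": 0, "jaw": 0.8}, {"tx": -0.346, "ty": 0.123, "tz": -0.036, "roll": 0, "jaw": 0.8}, {"tx": -0.346, "ty": 0.123, "tz": -0.036, "roll": 0, "jaw": 0.8}]}}

```text
time_s: 7.48
ee_pos: [638.9, -140.0, 55.4]
eef_rot: [0.735, 0.678, -0.0, -0.001]
wrist_force: [1.0, -0.2, -0.4]
gripper_width: 76.6
finger_force: 0.0
```

Run:
```python
from h import *
togo((639,-140,58))
c=optics.camera("wrist"); cv2.imwrite("pics/w6.png",c["pixels"]); print(np.round(c["pose"],4).tolist())
```

```text
t 7.475 pos [ 638.9 -140.    55.4] yawx 1.4889 zaxis [-0.002  0.001 -1.   ] tool mm [ 0.   0.1 -2.6] frac [ 0.0002  0.0006 -0.0102] F [ 1.  -0.2 -0.4] w 76.64345776829144 ff 0.0
[[0.9967, 0.0766, 0.028, 646.6155], [-0.0815, 0.9426, 0.3239, -57.2421], [-0.0016, -0.3251, 0.9457, 198.256], [0.0, 0.0, 0.0, 1.0]]
```

View pics/w6.png

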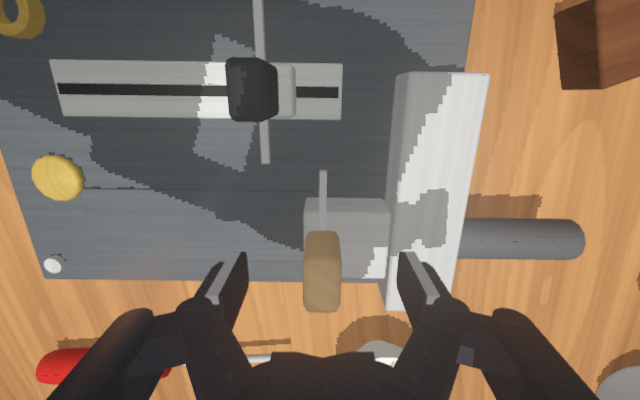

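The wooden grip (column 322) is centred between the fingers; the pointer is at (323,185) and the bar at (264,150). Closing now.

{"op": "play_rows", "data": {"rows": [{"tx": 0, "ty": 0, "tz": 0, "roll": 0, "jaw": 0.2}, {"tx": 0, "ty": 0, "tz": 0, "roll": 0, "jaw": -0.3}, {"tx": 0, "ty": 0, "tz": 0, "roll": 0, "jaw": -1}, {"tx": 0, "ty": 0, "tz": 0, "roll": 0, "jaw": -1}, {"tx": 0, "ty": 0, "tz": 0, "roll": 0, "jaw": -1}, {"tx": 0, "ty": 0, "tz": 0, "roll": 0, "jaw": -1}]}}

```text
time_s: 8.28
ee_pos: [638.5, -140.5, 56.8]
eef_rot: [0.736, 0.677, -0.0, -0.001]
wrist_force: [-4.9, 0.9, 5.3]
gripper_width: 17.0
finger_force: 59.6
```

```bash
cat > m.py <<'E'
from h import *
import sys
togo((639,-140,58))
c=optics.camera("wrist"); cv2.imwrite(sys.argv[1],c["pixels"])
k,s=np.cos(-.083),np.sin(-.083)
g=cv2.cvtColor(c["pixels"],cv2.COLOR_BGR2GRAY).astype(int)
# predicted rows at y just inside ends; gauge x known 619.8 in jig frame
for n,ys in (("bar",(-36,-32,-28)),("ptr",(-50,-47,-44))):
    for y in ys:
        x=float(sys.argv[2]) if n=="bar" else float(sys.argv[3])
        u,v=proj(c,(x*k-(y-2.4)*s,x*s+(y-2.4)*k,44.5)); r=int(round(v)); a=int(u)-12
        print(n,y,"pred",round(u,1),"row",r,"from",a,g[r,a:a+25])
E
python3 m.py pics/w7.png 619.8 649
```

```text
t 8.275 pos [ 638.5 -140.5   56.8] yawx 1.4877 zaxis [-0.001  0.    -1.   ] tool mm [ 0.5  0.4 -1.2] frac [ 0.0021  0.0018 -0.0048] F [-4.9  0.9  5.3] w 17.027213437776712 ff 59.627267718315125
bar -36 pred 267.8 row 162 from 255 [ 81  77  79  79  80  80  81  94 112 112 113 112 112 112 107  91  79  81
  78  82  78  78  79  81  77]
bar -32 pred 267.3 row 155 from 255 [ 80  78  79  78  80  78  98 137 149 149 151 148 148 151 141 111  87  77
  76  79  76  77  75  76  76]
bar -28 pred 266.8 row 147 from 254 [ 82  83  82  81  81  81  83 113 150 150 150 150 150 150 145 130 107  81
  79  80  80  83  81  78  81]
ptr -50 pred 322.7 row 187 from 310 [ 78  77  80  80  79  78  76  77  78 108 150 149 150 149 150 148 141 107
  79  81  76  82  78  78  78]
ptr -47 pred 322.7 row 182 from 310 [ 77  79  79  81  79  79  80  79  78 101 137 151 148 150 148 148 140 108
  79  81  84  79  81  80  82]
ptr -44 pred 322.7 row 177 from 310 [ 79  81  79  80  78  79  78  78  80 100 139 149 150 150 150 150 141 112
  80  81  80  80  78  80  85]
```

Run:
```python
from h import *
# same pose recomputed from live camera (arm unmoved)
c=optics.camera("wrist"); k,s=np.cos(-.083),np.sin(-.083)
for u,v in [(265.7,155),(323.1,182)]:
    w=at(c,u,v,44.5); print(np.round([w[0]*k+w[1]*s,-w[0]*s+w[1]*k],2))
```

```text
[618.95 -34.55]
[649.2  -49.34]
```

{"op": "play_rows", "data": {"rows": [{"tx": 0, "ty": -0.03, "tz": 0, "roll": 0, "jaw": -1}, {"tx": 0, "ty": -0.06, "tz": 0, "roll": 0, "jaw": -1}, {"tx": 0, "ty": -0.09, "tz": 0, "roll": 0, "jaw": -1}, {"tx": 0, "ty": -0.121, "tz": 0, "roll": 0, "jaw": -1}, {"tx": 0, "ty": -0.121, "tz": 0, "roll": 0, "jaw": -1}, {"tx": 0, "ty": -0.121, "tz": 0, "roll": 0, "jaw": -1}, {"tx": 0, "ty": -0.121, "tz": 0, "roll": 0, "jaw": -1}]}}

```text
time_s: 9.25
ee_pos: [610.0, -137.8, 56.9]
eef_rot: [0.736, 0.677, 0.001, 0.001]
wrist_force: [6.4, 2.4, 1.3]
gripper_width: 17.0
finger_force: 59.3
```

```bash
python3 m.py pics/w8.png 619.2 619.2; python3 -c "
import cv2
a=cv2.imread('pics/w8.png')[80:280,220:420];cv2.imwrite('pics/w8c.png',cv2.resize(a,(600,600),interpolation=cv2.INTER_CUBIC))"
```

```text
t 9.25 pos [ 610.  -137.8   56.9] yawx 1.488 zaxis [ 0.003 -0.    -1.   ] tool mm [ 0.2 29.1 -1. ] frac [ 0.0009  0.1162 -0.0042] F [6.4 2.4 1.3] w 17.003393383192684 ff 59.31783199310303
bar -36 pred 320.5 row 163 from 308 [ 77  77  76  79  77  78  77  79  89  96 101 102  98 101 101  97  84  78
  79  79  78  78  77  79  82]
bar -32 pred 320.5 row 155 from 308 [ 79  77  78  78  76  76  79  83 114 148 147 147 149 147 148 135  89  76
  76  74  74  77  76  76  75]
bar -28 pred 320.4 row 148 from 308 [ 76  80  81  78  75  76  79  84 117 147 147 149 147 148 147 137  90  78
  77  75  72  79  78  78  77]
ptr -50 pred 320.5 row 188 from 308 [ 76  77  79  77  78  78  76  76  76  75  78 107 147 148 148 148 148 149
 141 107  77  76  78  79  79]
ptr -47 pred 320.5 row 183 from 308 [ 75  75  76  80  75  76  76  77  77  72  77  99 137 147 148 149 148 148
 141 104  79  76  77  74  77]
ptr -44 pred 320.5 row 177 from 308 [ 77  77  76  79  80  79  79  77  77  79  77 100 138 147 147 148 148 147
 142 111  77  78  77  77  79]
```

View pics/w8c.png

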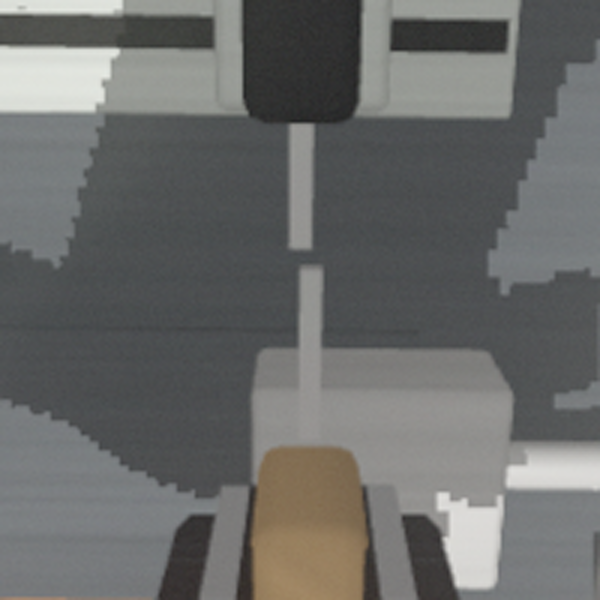

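The pointer (crop column 311) is still about 3.4 px (1.7 mm) short of the bar (column 300), so I'll pull a little more.

{"op": "play_rows", "data": {"rows": [{"tx": 0, "ty": -0.007, "tz": 0, "roll": 0, "jaw": -1}, {"tx": 0, "ty": -0.007, "tz": 0, "roll": 0, "jaw": -1}, {"tx": 0, "ty": -0.007, "tz": 0, "roll": 0, "jaw": -1}, {"tx": 0, "ty": -0.007, "tz": 0, "roll": 0, "jaw": -1}, {"tx": 0, "ty": -0.007, "tz": 0, "roll": 0, "jaw": -1}]}}

```text
time_s: 9.93
ee_pos: [608.3, -137.6, 56.8]
eef_rot: [0.736, 0.677, 0.001, 0.001]
wrist_force: [6.0, 3.2, 1.6]
gripper_width: 17.1
finger_force: 59.3
```

```bash
python3 m.py pics/w9.png 619.2 619.2
```

```text
t 9.925 pos [ 608.3 -137.6   56.8] yawx 1.488 zaxis [ 0.004  0.    -1.   ] tool mm [ 0.2 30.8 -1.1] frac [ 0.0008  0.123  -0.0042] F [6.  3.2 1.6] w 17.061297623075333 ff 59.32685673236847
bar -36 pred 323.6 row 163 from 311 [ 77  79  77  78  79  80  77  81  89 102 101 102 102 103 101  96  85  77
  78  78  76  79  79  78  82]
bar -32 pred 323.7 row 155 from 311 [ 76  75  76  77  77  75  78  82 115 149 149 148 148 149 148 138 104  78
  75  76  74  78  76  75  76]
bar -28 pred 323.7 row 148 from 311 [ 78  81  80  77  77  79  79  77 107 147 149 149 148 148 150 140 107  78
  78  79  80  77  80  77  77]
ptr -50 pred 323.6 row 188 from 311 [ 77  76  77  79  77  76  77  75 106 147 147 147 148 148 147 141 105  78
  78  76  77  77  77  81  78]
ptr -47 pred 323.6 row 183 from 311 [ 72  75  75  76  74  77  78  76  98 136 148 148 146 147 148 141 108  74
  76  76  77  77  77  76  75]
ptr -44 pred 323.6 row 177 from 311 [ 78  76  78  79  77  80  78  79  99 136 148 149 148 147 146 140 105  79
  79  79  77  79  78  80  78]
```

```bash
python3 -c "
from bench import manip
print(manip.hand_in())"
```

```text
the job is handed in; nothing more can be done
None
```

The gauge's cross bar was set about 0.3 mm from level with the tube's end. The spring jaw is pulled open about 30 mm, with its pointer within about 0.1 mm of level with the bar. I handed the job in at about 10 s with the gripper still holding the jaw; the result was not reported back.

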